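Back off the crossed bottle cap

TASK

The wide cap on the squat bottle in its holder seems to have been set on askew. Grip it by its sides from above and start it gently clockwise (seen from above); soon it will bite and the bottle will start to twist along with it in its rubber lining: stop there at once without forcing it, then turn the cap back to where it began and let go. Leave the narrow-capped bottle alone.

Things in the scene. Friction and masses are not known exactly. Their poses are not given: they have to be found in the camera images.
- wide_cap_center (a point): Centre, half-way up, of the wide white screw cap: ribbed cylinder 50 mm across, 34 mm tall, slightly askew on a squat amber bottle 80 mm across in a fixed holder. Grip at any yaw. z up, x towards the pointer. 24 mm of bare neck (42 mm across) below the cap. It only turns: freely (0.02 N m) clockwise until the thread bites 25 to 70 degrees from the start; free again when turned back; stays where left.
- wide_cap_pointer (a point): Outer end of the dark raised pointer rib (25 x 5 mm, 3 mm tall) on top of the wide cap, 24 mm from the cap's axis and 20 mm above the cap's centre: it shows which way the cap is turned. Starts at any angle.
- wide_bottle (a joint): Twist of the squat bottle in its holder's soft rubber lining, rad, 0 at rest, positive clockwise seen from above. Near 0 (up to 0.015) while the cap turns freely; once the thread bites it follows the cap one to one against a spring of 2 N m per rad, and springs back to 0 as the cap is backed off. 0.35 is forcing it.
- narrow_cap_pointer (a point): Outer end of the pointer rib on the other, narrower cap (33 mm across, 26 mm tall) of the taller, slimmer amber bottle in the other holder: leave alone. The two holders may stand either way round, left or right.

How it is judged:
By the outcome, as a careful person would: the job done as asked, in the order asked, and still so for the second after the job is handed in, with the robot touching nothing.
It also fails if it takes over 48 s, if anything falls off the work surface, if the arm or the gripper's body presses on something with over 40 N, if the wrist force passes 120 N, or if a joint passes its speed limit or range.

ROBOT

A 6-joint arm with a two-finger parallel gripper is mounted at the origin on the work surface. World frame = base frame: x ahead of the robot, y to its left, z up, the work surface at z = 0. Lengths are in m, angles in degrees, forces in N, time in s.
With the tool pointing down it reaches from about 0.4 to 0.825 m from the base axis. Payload 7 kg.
Tool frame: the origin (TCP) lies at the very end of the fingers, on their centre line; the grasp point (between the pads) lies 19 mm behind it; z points along the fingers, x is the direction in which the jaws open and shut, and the axes are right-handed (so a half turn about z gives the same grasp; the last joint's range is limited). The gripper opens to 88 mm and grips with 3 to 60 N. Pads are 19 mm wide; open, the fingers measure 130 mm over their backs; the gripper's body (78 mm by 193 mm) begins 47 mm behind the grasp point.
Start: joints at [80.449, 20.546, 0.682, 0, -70.136, -16.507], TCP at [0.297, 0.606, 0.227] pointing down, gripper open.
Joint ranges: [-176.03, 176.03], [-82.01, 121.73], [-58.28, 71.71], [-173.87, 95.51], [-174.79, -0.11], [-173.66, 173.66]. Speed limits (degrees/s): [136.94, 136.94, 172.46, 180, 180, 180].

INTERFACE

Orientations are given as [roll, pitch, yaw] about the fixed x, y, z axes, in that order (R = Rz(yaw) Ry(pitch) Rx(roll)).
In Python, from plant import get_state, optics, order, finder gives the robot as it stands.
- The arm moves only by the shell command python3 -m crank 'ROWS' [FORCE]. ROWS is JSON, a list of rows, each an object of numbers: "dx", "dy", "dz": the shift along the tool's x, y, z in mm; "wx", "wy", "wz": the turn, a rotation vector about the tool's x, y, z in degrees; "hand": the opening in per cent of the stroke, from 0 (shut) to 100 (fully open). A call has 1 to 10 rows; each row shifts and turns the commanded pose from where the row before left it, along the tool's axes as they then stand; what a row does not reach is not made up. A row lasts 1/8 s, in which the tool goes at most 62.5 mm and 10.7 degrees, less where a joint would pass 70% of its speed; a pose out of reach is approached as far as the arm can. A call is refused whole if a number of a shift passes 62.5 or a number of a turn 10.7, either way. A call with a gripper value outside its range is refused whole. The fingers move at their own pace and stop on an object; FORCE is the grip in N (left out, the last holds). Time passes only in rows, so rows that do not move let the fingers close. It gives the time, the measured TCP pose, the force and the opening at its end, in the units of the state.
- get_state(): the state, without advancing time (a new reading comes with each control period).
- optics.capture(name): name is "scene" or "top"; returns the picture (384x512x3 uint8, blue, green, red); there is no depth.
- optics.calibration(name): a dict with "intrinsics" (3x3 intrinsics, pixels), "R" (3x3) and "t" (3): a world point X has camera coordinates R X + t. Camera axes: x right, y down, z forward; pixel columns grow to the right and rows downward; lengths in m; the calibration is good to about 2 mm. A picture is of the moment at which its call begins. calibration takes no time and is no camera call.
- order.close_job(): hands the job in, once; it reports no verdict.
Trained networks look in the newest picture that a camera, given by its name, has taken for a name from the list of things; names that differ only in an ending like _2 or _b are one class to them, and where a whole thing is asked for, a point or a joint stands for the part that bears it (a point fixed in the world has none). Each returns a list of dicts, best first, with "conf" (0 to 1); they miss things now and then, are a little off and sometimes report something else, mostly with a low value. They report only what shows in the picture. A call takes as long as a camera call.
- finder.masks_of(thing, camera): "mask" (384x512 bool, what is visible of it) and "rect" ([centre column, centre row, width, height] in pixels, round what is visible of it).
- finder.place_of(thing, camera): "centre" ([column, row] in pixels: a listed point, or the origin of a listed thing).
The state is a dict: "time_s": time; "joints": joint angles; "qd": joint speeds; "joint_torque": joint torques, N m; "tcp_pos": TCP position; "eef_rot": TCP orientation; "contact_force": force on the tool from outside, world axes, zero at the start; "moment": the same for the moment, N m; "gripper_width": finger opening in m.
Only numpy, scipy, OpenCV 4.12 (cv2) and the standard library are available. Lean on these libraries where they do the work, as an engineer would, in place of code of your own. Each camera call takes 0.05 s, during which the arm holds its last target.

## Working session

There is one attempt and no reset: what is moved stays moved. The work goes in short steps, Python scripts to look and compute and a shell command to move; the robot and the scene stay as the last step left them, time stands still between calls to the robot, and variables do not carry over. Pictures are saved under pics/ and viewed, and the job is handed in when it is done.

```bash
ls; mkdir -p pics
python3 - <<'E'
from plant import get_state, optics, finder
import cv2, json
s=get_state(); print(s)
for c in ("scene","top"):
    im=optics.capture(c); cv2.imwrite(f"pics/{c}0.png",im)
    k=optics.calibration(c); print(c,k)
    for t in ("wide_cap_center","wide_cap_pointer","narrow_cap_pointer"):
        print(t,[(r["centre"],round(r["conf"],2)) for r in finder.place_of(t,c)][:3])
E
```

```text
pics
{'time_s': 0.0, 'joints': array([ 8.04505396e+01,  2.05906966e+01,  6.34889304e-01, -2.04038753e-02,
       -7.01343757e+01, -1.65074860e+01]), 'qd': array([-0.07842918,  0.0177888 , -0.02966311,  0.02727677, -0.07159766,
        0.00479388]), 'joint_torque': array([ 2.79076034e-03, -5.82726574e+01,  2.93047732e+01,  6.99658647e+00,
        6.97416253e-03, -1.46059956e-04]), 'tcp_pos': array([0.29630778, 0.60596163, 0.22563859]), 'eef_rot': array([-1.79992763e+02, -9.19165354e-02, -1.16063901e+02]), 'contact_force': array([ 0.73049923, -0.56584127,  0.1433188 ]), 'moment': array([ 0.02471359,  0.03277426, -0.04536928]), 'gripper_width': 0.08763453854369513}
scene {'intrinsics': array([[403.93534155,   0.        , 256.52035754],
       [  0.        , 403.93534155, 195.6087697 ],
       [  0.        ,   0.        ,   1.        ]]), 'R': array([[-0.71012188,  0.70407824,  0.00086416],
       [ 0.57636708,  0.58201853, -0.57363352],
       [-0.40438584, -0.40685164, -0.81911161]]), 't': array([ 0.38293068, -0.22507747,  1.08994515])}
wide_cap_center []
wide_cap_pointer [([192.8, 128.7], 0.55)]
narrow_cap_pointer [([364.7, 261.6], 0.78)]
top {'intrinsics': array([[358.27932271,   0.        , 254.44755785],
       [  0.        , 358.27932271, 194.13668856],
       [  0.        ,   0.        ,   1.        ]]), 'R': array([[-6.98004409e-03, -9.99975616e-01,  2.16185280e-04],
       [-9.95538042e-01,  6.92872397e-03, -9.41063250e-02],
       [ 9.41025324e-02, -8.72086968e-04, -9.95562129e-01]]), 't': array([-0.02113896,  0.5641502 ,  0.77128336])}
wide_cap_center [([343.4, 224.4], 0.87)]
wide_cap_pointer [([350.2, 208.8], 0.67)]
narrow_cap_pointer [([116.0, 211.1], 0.7)]
```

View pics/scene0.png

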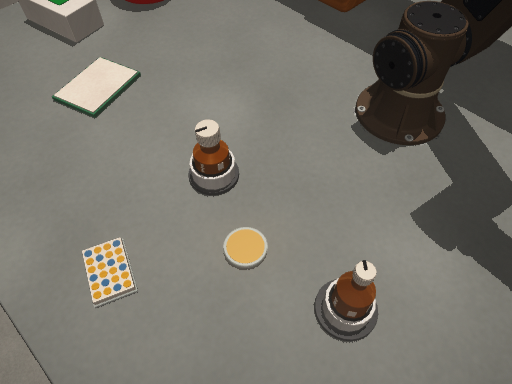

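View pics/top0.png

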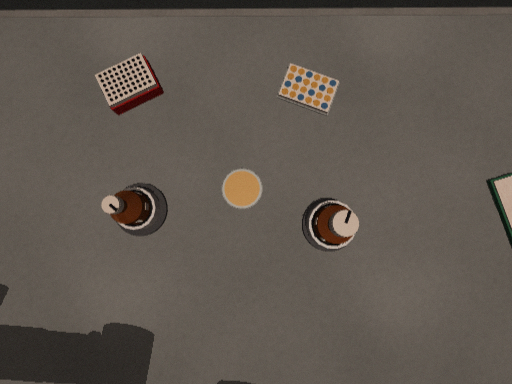

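The scene view shows the wide cap at about (207,132), with its pointer ending near (195,130). In the top view the cap is at (343,224), with the pointer ending near (350,210). The narrow-capped bottle is at scene (365,270) and top (113,206). The networks agree with these positions. Next I triangulate.

```bash
cat > h.py <<'E'
from plant import get_state, optics, finder
import cv2, numpy as np
C={c:optics.calibration(c) for c in("scene","top")}
def P(c): k=C[c]; return k["intrinsics"]@np.c_[k["R"],k["t"]]
def tri(a,b):
    x=cv2.triangulatePoints(P("scene"),P("top"),np.array(a,float).reshape(2,1),np.array(b,float).reshape(2,1)); return (x[:3]/x[3]).ravel()
def proj(c,X): x=P(c)@np.r_[X,1]; return x[:2]/x[2]
def onz(c,p,z):
    k=C[c]; d=k["R"].T@np.linalg.inv(k["intrinsics"])@np.r_[p,1]; o=-k["R"].T@k["t"]; return o+d*(z-o[2])/d[2]
E
python3 - <<'E'
from h import *
D={}
for c in("scene","top"):
    im=optics.capture(c)
    for t in ("wide_cap_center","wide_cap_pointer"):
        r=finder.place_of(t,c); print(c,t,[(q["centre"],round(q["conf"],2)) for q in r][:2])
        if r: D[c,t]=r[0]["centre"]
    m=finder.masks_of("wide_cap_center",c); print("mask",[(q["rect"],round(q["conf"],2),q["mask"].sum()) for q in m][:2])
    b=finder.masks_of("wide_bottle",c); print("bot",[(q["rect"],round(q["conf"],2)) for q in b][:2])
    u,v=(207,135) if c=="scene" else (343,224)
    cr=im[v-35:v+35,u-40:u+40]; cv2.imwrite(f"pics/{c}crop.png",cv2.resize(cr,None,fx=8,fy=8,interpolation=cv2.INTER_CUBIC))
for t in ("wide_cap_center","wide_cap_pointer"):
    if ("scene",t) in D and ("top",t) in D:
        X=tri(D["scene",t],D["top",t]); print(t,X,proj("scene",X),proj("top",X))
E
```

```text
scene wide_cap_center [([207.2, 133.0], 0.77)]
scene wide_cap_pointer [([193.2, 128.9], 0.75)]
mask [([207.9, 134.6, 26.6, 33.3], 0.85, np.int64(592))]
bot [([209.3, 146.3, 37.5, 57.8], 0.79)]
top wide_cap_center [([340.6, 222.1], 0.62)]
top wide_cap_pointer [([352.5, 210.2], 0.89)]
mask []
bot [([336.4, 225.0, 46.4, 39.2], 0.62)]
wide_cap_center [ 0.49910697 -0.18634344  0.14773238] [207.36829928 133.01991934] [340.76940947 221.92894411]
wide_cap_pointer [ 0.52000768 -0.20502033  0.16138116] [193.05385225 128.87902846] [352.35282511 210.35014132]
```

View pics/scenecrop.png

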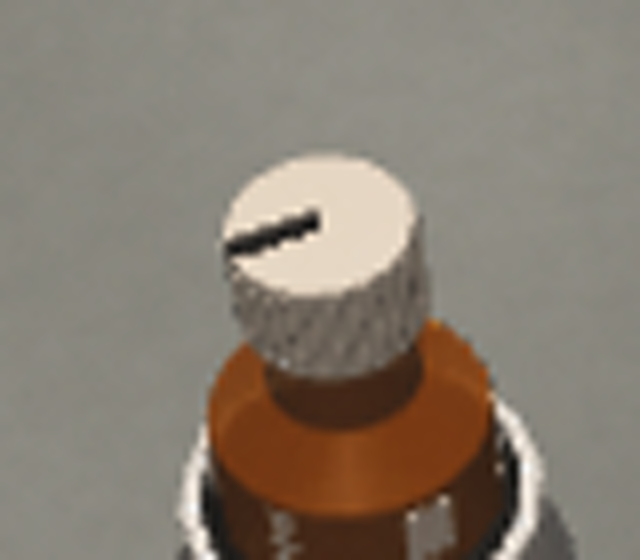

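View pics/topcrop.png

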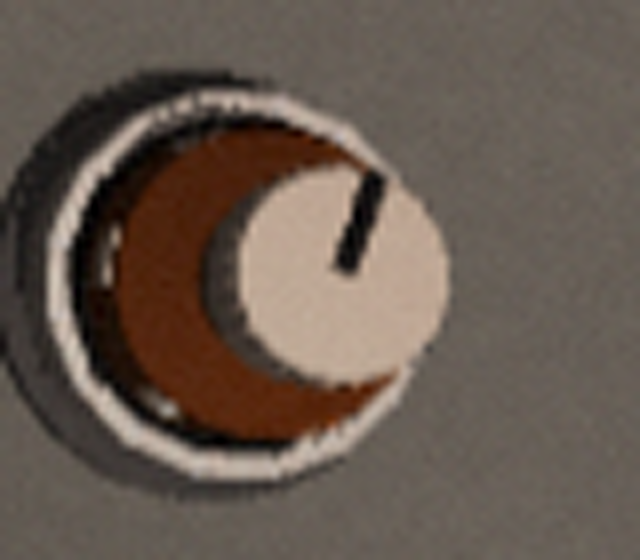

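In the crops, the top-disc centre is at scene (206.6,127.7) and top (345.6,223.1). The pointer tip is at scene (195.1,130.4) and top (349.4,210.6).

Run:
```python
from h import *
X=tri((206.6,127.7),(345.6,223.1)); print("disc",X,proj("scene",X),proj("top",X))
Y=tri((195.1,130.4),(349.4,210.6)); print("tip",Y,proj("scene",Y),proj("top",Y))
for c,p,q in(("top",(345.6,223.1),(349.4,210.6)),("scene",(206.6,127.7),(194.8,130.4))):
    a=onz(c,p,X[2]); b=onz(c,q,X[2]+.002); d=b-a; print(c,np.degrees(np.arctan2(d[1],d[0])),np.hypot(*d[:2])*1000)
# fine silhouette check: segmentation of disc in both
s=get_state(); print(s["time_s"],s["tcp_pos"],s["eef_rot"])
```

```text
disc [ 0.49601642 -0.19220217  0.15704526] [206.20867327 127.65014157] [345.20058921 223.49958489]
tip [ 0.5194458  -0.19960924  0.16053907] [195.00452171 130.38665437] [349.30407918 210.69771603]
top -17.478777247388372 24.0581111883206
scene -22.284687763695366 25.328136931059813
0.9 [0.2965033  0.60637532 0.22656213] [ 1.79998779e+02  4.04534710e-04 -1.16058045e+02]
```

Run:
```python
from h import *
N=tri((365,266),(113,204)); print("narrow",N)
s=get_state(); y=np.radians(s["eef_rot"][2])
T=np.c_[[np.cos(y),np.sin(y),0],[np.sin(y),-np.cos(y),0],[0,0,-1]]
for tgt in ([0.496,-0.192,0.26],): 
    print((T.T@(np.array(tgt)-s["tcp_pos"]))*1000)
p=s["tcp_pos"][:2]; d=np.array([.496,-.192])-p
t=((N[:2]-p)@d)/(d@d); print(t,np.linalg.norm(p+t*d-N[:2]))
```

```text
narrow [0.53151543 0.22980878 0.18253828]
[ 629.5848521  -529.92923489  -33.43787065]
0.5131785397848085 0.13671280671713926
```

```bash
python3 -m crank '[{"dz":-34,"hand":100},{"dx":45,"dy":-37.9},{"dx":45,"dy":-37.9},{"dx":45,"dy":-37.9},{"dx":45,"dy":-37.9},{"dx":45,"dy":-37.9},{"dx":45,"dy":-37.9},{"dx":45,"dy":-37.9}]'; python3 -m crank '[{"dx":45,"dy":-37.9},{"dx":45,"dy":-37.9},{"dx":45,"dy":-37.9},{"dx":45,"dy":-37.9},{"dx":45,"dy":-37.9},{"dx":30,"dy":-25},{"dx":15,"dy":-13},{}]'
python3 - <<'E'
from h import *
s=get_state(); print(s["time_s"],s["tcp_pos"],s["eef_rot"],s["joints"])
y=np.radians(s["eef_rot"][2])
T=np.c_[[np.cos(y),np.sin(y),0],[np.sin(y),-np.cos(y),0],[0,0,-1]]
print((T.T@(np.array([.496,-.192,.20])-s["tcp_pos"]))*1000)
D={}
for c in("scene","top"):
    im=optics.capture(c); cv2.imwrite(f"pics/{c}1.png",im)
E
```

```text
0.9 [0.2965033  0.60637532 0.22656213] [ 1.79998779e+02  4.04534710e-04 -1.16058045e+02] [ 8.04501393e+01  2.05465580e+01  6.82833326e-01 -1.12301082e-03
 -7.01355404e+01 -1.65078024e+01]
[ 629.5848521  -529.92923489   26.56212935]validation failed for argument at $[0]...
validation failed for argument at $[0]...
```

The call was refused, and a row probably needs every key. I'll try a single row first.

```bash
python3 -m crank '[{"dx":0,"dy":0,"dz":-34,"wx":0,"wy":0,"wz":0,"hand":100}]'
```

```text
time_s: 1.12
tcp_pos: [0.2959, 0.6049, 0.2579]
eef_rot: [-180.0, -0.3, -116.1]
contact_force: [-0.4, 0.2, 0.9]
gripper_width: 0.0877
```

```bash
python3 -m crank '[{"dx":45,"dy":-37.9,"dz":0,"wx":0,"wy":0,"wz":0,"hand":100},{"dx":45,"dy":-37.9,"dz":0,"wx":0,"wy":0,"wz":0,"hand":100},{"dx":45,"dy":-37.9,"dz":0,"wx":0,"wy":0,"wz":0,"hand":100},{"dx":45,"dy":-37.9,"dz":0,"wx":0,"wy":0,"wz":0,"hand":100},{"dx":45,"dy":-37.9,"dz":0,"wx":0,"wy":0,"wz":0,"hand":100},{"dx":45,"dy":-37.9,"dz":0,"wx":0,"wy":0,"wz":0,"hand":100},{"dx":45,"dy":-37.9,"dz":0,"wx":0,"wy":0,"wz":0,"hand":100}]'
```

```text
time_s: 2.0
tcp_pos: [0.3966, 0.2051, 0.261]
eef_rot: [-180.0, 0.1, -116.0]
contact_force: [1.4, 0.5, 0.2]
gripper_width: 0.0873
```

```bash
python3 -m crank '[{"dx":45,"dy":-37.9,"dz":0,"wx":0,"wy":0,"wz":0,"hand":100},{"dx":45,"dy":-37.9,"dz":0,"wx":0,"wy":0,"wz":0,"hand":100},{"dx":45,"dy":-37.9,"dz":0,"wx":0,"wy":0,"wz":0,"hand":100},{"dx":45,"dy":-37.9,"dz":0,"wx":0,"wy":0,"wz":0,"hand":100},{"dx":30,"dy":-25,"dz":0,"wx":0,"wy":0,"wz":0,"hand":100},{"dx":15,"dy":-13,"dz":0,"wx":0,"wy":0,"wz":0,"hand":100},{"dx":0,"dy":0,"dz":0,"wx":0,"wy":0,"wz":0,"hand":100}]'
cat > d.py <<'E'
from h import *
import sys
tgt=np.array(eval(sys.argv[1]))
s=get_state(); print(s["time_s"],s["tcp_pos"],s["eef_rot"],s["joints"].round(1)); print("M",s["moment"],"F",s["contact_force"],"j6",s["joint_torque"][5],s["gripper_width"])
y=np.radians(s["eef_rot"][2])
T=np.c_[[np.cos(y),np.sin(y),0],[np.sin(y),-np.cos(y),0],[0,0,-1]]
print((T.T@(tgt-s["tcp_pos"]))*1000)
E
python3 d.py [.496,-.192,.2]
```

```text
time_s: 2.88
tcp_pos: [0.468, -0.0798, 0.2605]
eef_rot: [180.0, -0.0, -116.2]
contact_force: [0.3, 0.2, 0.1]
gripper_width: 0.0873
2.875 [ 0.46799346 -0.07977253  0.260468  ] [ 1.79990824e+02 -1.07193452e-02 -1.16208186e+02] [ 14.2  -0.  -20.4   0.  -69.6  49.6]
M [ 0.00270677 -0.03143781  0.03214615] F [0.3038052  0.17894779 0.08642585] j6 0.3691439889371395 0.08726448586412933
[ 88.32131441 -74.69080136  60.46800327]
```

```bash
python3 -m crank '[{"dx":30,"dy":-25,"dz":0,"wx":0,"wy":0,"wz":0,"hand":100},{"dx":30,"dy":-25,"dz":0,"wx":0,"wy":0,"wz":0,"hand":100},{"dx":20,"dy":-17,"dz":10,"wx":0,"wy":0,"wz":0,"hand":100},{"dx":8,"dy":-8,"dz":30,"wx":0,"wy":0,"wz":0,"hand":100},{"dx":0,"dy":0,"dz":20,"wx":0,"wy":0,"wz":0,"hand":100},{"dx":0,"dy":0,"dz":0,"wx":0,"wy":0,"wz":0,"hand":100}]'
python3 d.py [.496,-.192,.122]
python3 - <<'E'
from h import *
for c in("scene","top"):
    im=optics.capture(c)
    u,v=(207,130) if c=="scene" else (343,224)
    cr=im[v-50:v+50,u-65:u+65]; cv2.imwrite(f"pics/{c}crop1.png",cv2.resize(cr,None,fx=6,fy=6,interpolation=cv2.INTER_CUBIC))
E
```

```text
time_s: 3.62
tcp_pos: [0.4958, -0.1899, 0.1993]
eef_rot: [179.8, -0.1, -116.0]
contact_force: [-0.4, -0.2, 0.7]
gripper_width: 0.0877
3.625 [ 0.49578319 -0.18985696  0.19929324] [ 1.79837718e+02 -5.76831759e-02 -1.16039564e+02] [  0.2   8.3 -19.6  -0.  -62.3  63.8]
M [0.0095059  0.02983737 0.04087655] F [-0.35733122 -0.1591852   0.70890344] j6 0.0016542658340767957 0.08771083963434673
[ 1.83032033 -1.13557841 77.29323711]
```

View pics/scenecrop1.png

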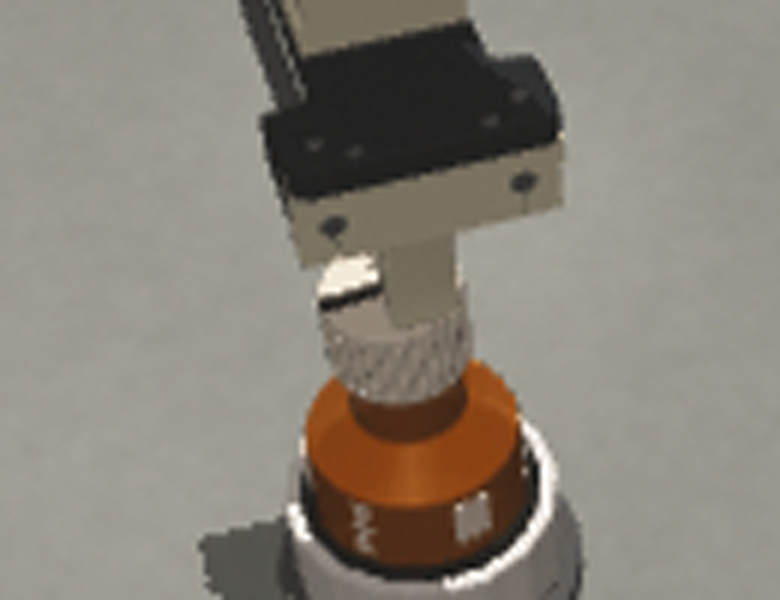

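View pics/topcrop1.png

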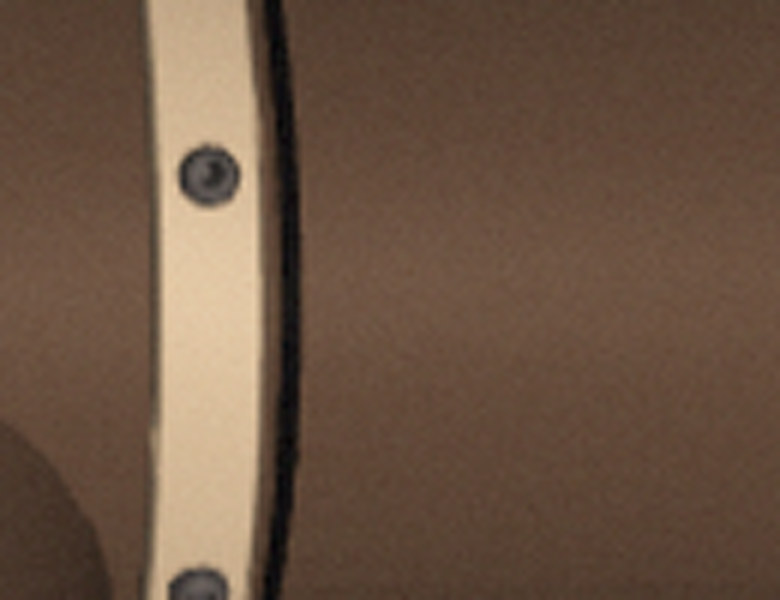

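The scene crop shows the fingers straddling the cap, with the cap at crop (395,320) and a grey label on the bottle at crop (472,518) that I can use to track its twist. The arm hides the cap in the top view. Next I descend.

```bash
python3 -m crank '[{"dx":1.8,"dy":-1.1,"dz":20,"wx":0,"wy":0,"wz":0,"hand":100},{"dx":0,"dy":0,"dz":20,"wx":0,"wy":0,"wz":0,"hand":100},{"dx":0,"dy":0,"dz":20,"wx":0,"wy":0,"wz":0,"hand":100},{"dx":0,"dy":0,"dz":15,"wx":0,"wy":0,"wz":0,"hand":100},{"dx":0,"dy":0,"dz":0,"wx":0,"wy":0,"wz":0,"hand":100}]'
python3 d.py [.496,-.192,.122]
python3 - <<'E'
from h import *
for c in("scene",):
    im=optics.capture(c)
    u,v=(207,135)
    cr=im[v-50:v+50,u-65:u+65]; cv2.imwrite(f"pics/{c}crop2.png",cv2.resize(cr,None,fx=6,fy=6,interpolation=cv2.INTER_CUBIC))
E
```

```text
time_s: 4.35
tcp_pos: [0.4967, -0.1924, 0.1253]
eef_rot: [180.0, -0.0, -116.0]
contact_force: [0.3, -0.1, 0.9]
gripper_width: 0.0876
4.35 [ 0.49672609 -0.19239999  0.12532488] [ 1.79953846e+02 -2.19845666e-02 -1.16032800e+02] [ -0.1  12.5 -25.1  -0.  -52.5  64. ]
M [-0.05762246  0.08325078  0.025575  ] F [ 0.25975534 -0.08341934  0.87877923] j6 -0.0027798400697065517 0.08760305825019879
[-0.04073676  0.82796806  3.32488042]
```

View pics/scenecrop2.png

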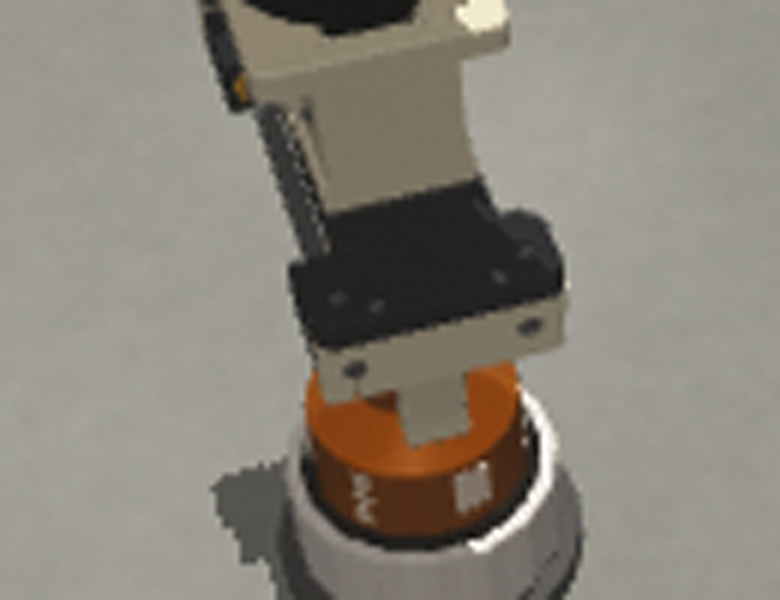

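The scene shows the fingers down around the cap, which the gripper now hides, with the bottle label still visible near crop (472,487). Next I close the gripper.

```bash
python3 -m crank '[{"dx":0,"dy":0.8,"dz":2.5,"wx":0,"wy":0,"wz":0,"hand":100},{"dx":0,"dy":0,"dz":0,"wx":0,"wy":0,"wz":0,"hand":0},{"dx":0,"dy":0,"dz":0,"wx":0,"wy":0,"wz":0,"hand":0},{"dx":0,"dy":0,"dz":0,"wx":0,"wy":0,"wz":0,"hand":0},{"dx":0,"dy":0,"dz":0,"wx":0,"wy":0,"wz":0,"hand":0}]' 25
python3 d.py [.496,-.192,.122]
```

```text
time_s: 5.03
tcp_pos: [0.4962, -0.1923, 0.1231]
eef_rot: [-180.0, 0.0, -116.1]
contact_force: [-0.6, -0.5, -0.2]
gripper_width: 0.053
5.025 [ 0.49619949 -0.19233042  0.12314127] [-1.79993738e+02  4.08883814e-03 -1.16061559e+02] [ -0.1  12.5 -25.4  -0.  -52.1  64. ]
M [-0.03755798 -0.02201446  0.05269219] F [-0.58226633 -0.47935335 -0.1867053 ] j6 -9.714140787764336e-05 0.05304243543746107
[-0.20918343  0.32437107  1.14126861]
```

```bash
python3 -m crank '[{"dx":0,"dy":0,"dz":0,"wx":0,"wy":0,"wz":0,"hand":0},{"dx":0,"dy":0,"dz":0,"wx":0,"wy":0,"wz":0,"hand":0},{"dx":0,"dy":0,"dz":0,"wx":0,"wy":0,"wz":0,"hand":0}]' 25
python3 d.py [.496,-.192,.122]
cat > m.py <<'E'
from h import *
import sys,os
n=sys.argv[1]
M=[];F=[]
ims=[]
for i in range(3):
    ims.append(optics.capture("scene")); s=get_state(); M.append(s["moment"]); F.append(s["contact_force"])
M=np.array(M);F=np.array(F)
print(round(s["time_s"],2),"yaw",s["eef_rot"][2].round(2),"Mz",M[:,2].round(3),"mean",M.mean(0).round(3),"F",F.mean(0).round(2),"w",round(s["gripper_width"],4),"tq6",round(s["joint_torque"][5],3))
im=np.mean(ims,0).astype(np.uint8); cv2.imwrite(f"pics/full_{n}.png",im)
u,v=210,160
g=lambda a: cv2.resize(a[v-40:v+40,u-50:u+50],None,fx=4,fy=4,interpolation=cv2.INTER_CUBIC)
if os.path.exists("pics/full_0.png"):
    b=cv2.imread("pics/full_0.png")
    cv2.imwrite(f"pics/cmp_{n}.png",cv2.hconcat([g(b),g(im)]))
E
python3 m.py 0
```

```text
time_s: 5.4
tcp_pos: [0.4966, -0.1919, 0.1232]
eef_rot: [-180.0, 0.0, -116.0]
contact_force: [1.2, 5.1, 1.0]
gripper_width: 0.0498
5.4 [ 0.49662419 -0.19187935  0.12318939] [-1.79969571e+02  4.47709771e-02 -1.16048770e+02] [ -0.   12.5 -25.4  -0.  -52.1  64. ]
M [ 1.87683358 -0.421601   -0.00949713] F [1.18696267 5.08265887 0.986468  ] j6 -0.0012205924940644763 0.049809504788408045
[0.38249528 0.50780673 1.18939226]
5.55 yaw -116.05 Mz [-0.005 -0.015 -0.008] mean [ 1.832 -0.436 -0.009] F [1.11 5.4  1.18] w 0.0493 tq6 -0.001
```

The cap is gripped at 49 mm. There is a slight side load of 5 N along the jaw axis, so I'll relieve it with a small shift.

```bash
python3 -m crank '[{"dx":-0.6,"dy":0,"dz":0,"wx":0,"wy":0,"wz":0,"hand":0},{"dx":0,"dy":0,"dz":0,"wx":0,"wy":0,"wz":0,"hand":0}]'
python3 m.py 0
```

```text
time_s: 5.8
tcp_pos: [0.4966, -0.1918, 0.1232]
eef_rot: [-180.0, -0.0, -116.0]
contact_force: [0.9, 2.0, 2.0]
gripper_width: 0.0496
5.95 yaw -116.06 Mz [ 0.003  0.003 -0.019] mean [ 0.885 -0.38  -0.005] F [1.24 2.82 1.37] w 0.0497 tq6 -0.006
```

```bash
python3 -m crank '[{"dx":0,"dy":0,"dz":0,"wx":0,"wy":0,"wz":4,"hand":0},{"dx":0,"dy":0,"dz":0,"wx":0,"wy":0,"wz":4,"hand":0},{"dx":0,"dy":0,"dz":0,"wx":0,"wy":0,"wz":4,"hand":0},{"dx":0,"dy":0,"dz":0,"wx":0,"wy":0,"wz":0,"hand":0}]'
python3 m.py 12
python3 -m crank '[{"dx":0,"dy":0,"dz":0,"wx":0,"wy":0,"wz":4,"hand":0},{"dx":0,"dy":0,"dz":0,"wx":0,"wy":0,"wz":4,"hand":0},{"dx":0,"dy":0,"dz":0,"wx":0,"wy":0,"wz":0,"hand":0}]'
python3 m.py 20
```

```text
time_s: 6.45
tcp_pos: [0.4964, -0.1921, 0.1232]
eef_rot: [-180.0, -0.0, -128.0]
contact_force: [1.3, 0.5, 2.5]
gripper_width: 0.0491
6.6 yaw -127.98 Mz [ 0.012 -0.009  0.015] mean [-0.08  -0.247  0.006] F [0.33 0.14 2.14] w 0.0498 tq6 -0.008
time_s: 6.98
tcp_pos: [0.4963, -0.1922, 0.1232]
eef_rot: [-180.0, -0.0, -136.0]
contact_force: [0.9, -1.7, 2.5]
gripper_width: 0.0495
7.12 yaw -135.96 Mz [ 0.037 -0.014  0.011] mean [-1.073  0.067  0.012] F [ 0.35 -3.5   2.28] w 0.0496 tq6 -0.005
```

```bash
python3 -m crank '[{"dx":0,"dy":0,"dz":0,"wx":0,"wy":0,"wz":2,"hand":0},{"dx":0,"dy":0,"dz":0,"wx":0,"wy":0,"wz":2,"hand":0},{"dx":0,"dy":0,"dz":0,"wx":0,"wy":0,"wz":0,"hand":0}]'
python3 m.py 24
```

```text
time_s: 7.5
tcp_pos: [0.4962, -0.1922, 0.1232]
eef_rot: [-180.0, -0.0, -140.1]
contact_force: [0.1, -5.0, 4.0]
gripper_width: 0.0497
7.65 yaw -140.12 Mz [-0.002 -0.013  0.044] mean [-1.947  0.365  0.01 ] F [-0.12 -5.55  3.73] w 0.0495 tq6 -0.024
```

View pics/cmp_24.png

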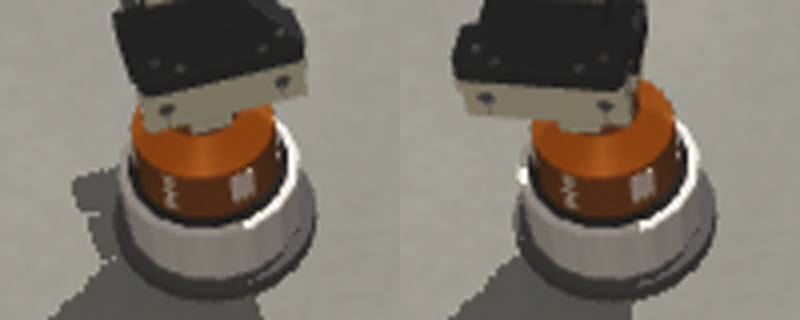

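The label and bottle have not moved and Mz is still free. I add label tracking, relieve the small side load and continue in 4° steps.

```bash
cat >> m.py <<'E'
b=cv2.imread("pics/full_0.png",0).astype(np.float32); a=im[:,:,:].copy(); a=cv2.cvtColor(a,cv2.COLOR_BGR2GRAY).astype(np.float32)
R=(slice(158,176),slice(194,228))
w=np.eye(2,3,dtype=np.float32)
try:
    cc,w=cv2.findTransformECC(b[R],a[R],w,cv2.MOTION_TRANSLATION,(3,100,1e-5),None,3); print("label shift px",w[:,2].round(2),"cc",round(cc,3))
except Exception as e: print(e)
E
python3 -m crank '[{"dx":0.5,"dy":-0.6,"dz":0,"wx":0,"wy":0,"wz":2,"hand":0},{"dx":0,"dy":0,"dz":0,"wx":0,"wy":0,"wz":2,"hand":0},{"dx":0,"dy":0,"dz":0,"wx":0,"wy":0,"wz":0,"hand":0}]'
python3 m.py 28
```

```text
time_s: 8.02
tcp_pos: [0.4961, -0.1923, 0.1231]
eef_rot: [180.0, -0.0, -144.2]
contact_force: [-1.8, -2.4, 6.4]
gripper_width: 0.0493
8.18 yaw -144.17 Mz [0.019 0.003 0.   ] mean [-0.552  0.718  0.007] F [-1.84 -1.13  5.13] w 0.0497 tq6 -0.021
label shift px [-0.05  0.01] cc 0.997
```

```bash
python3 -m crank '[{"dx":0,"dy":0,"dz":0,"wx":0,"wy":0,"wz":2,"hand":0},{"dx":0,"dy":0,"dz":0,"wx":0,"wy":0,"wz":2,"hand":0},{"dx":0,"dy":0,"dz":0,"wx":0,"wy":0,"wz":0,"hand":0}]'
python3 m.py 32
```

```text
time_s: 8.55
tcp_pos: [0.4961, -0.1924, 0.1231]
eef_rot: [180.0, -0.0, -148.2]
contact_force: [-2.5, -1.1, 4.3]
gripper_width: 0.0496
8.7 yaw -148.17 Mz [0.052 0.05  0.038] mean [-0.665  0.76   0.047] F [-1.41 -1.69  5.36] w 0.0494 tq6 -0.022
label shift px [-0.06  0.02] cc 0.997
```

Mz has edged up to 0.047, so I switch to 2° steps.

```bash
python3 -m crank '[{"dx":0,"dy":0,"dz":0,"wx":0,"wy":0,"wz":2,"hand":0},{"dx":0,"dy":0,"dz":0,"wx":0,"wy":0,"wz":0,"hand":0}]'
python3 m.py 34
```

```text
time_s: 8.95
tcp_pos: [0.496, -0.1924, 0.1231]
eef_rot: [180.0, -0.0, -150.2]
contact_force: [-2.9, -1.8, 5.7]
gripper_width: 0.0496
9.1 yaw -150.17 Mz [0.075 0.044 0.014] mean [-0.672  0.807  0.044] F [-2.28 -1.88  5.6 ] w 0.0498 tq6 -0.044
label shift px [-0.14  0.01] cc 0.995
```

```bash
python3 -m crank '[{"dx":0,"dy":0,"dz":0,"wx":0,"wy":0,"wz":2,"hand":0},{"dx":0,"dy":0,"dz":0,"wx":0,"wy":0,"wz":0,"hand":0}]'
python3 m.py 36
```

```text
time_s: 9.35
tcp_pos: [0.4959, -0.1924, 0.1231]
eef_rot: [180.0, -0.0, -152.2]
contact_force: [-2.6, -1.9, 5.5]
gripper_width: 0.0492
9.5 yaw -152.16 Mz [0.115 0.098 0.086] mean [-0.722  0.913  0.1  ] F [-1.34 -1.97  5.53] w 0.0498 tq6 -0.11
label shift px [-0.32  0.09] cc 0.977
```

The torque (0.10 N m), the j6 torque and the label (-0.3 px) all suggest the thread has started to bite. I take one small step to confirm.

```bash
python3 -m crank '[{"dx":0,"dy":0,"dz":0,"wx":0,"wy":0,"wz":2,"hand":0},{"dx":0,"dy":0,"dz":0,"wx":0,"wy":0,"wz":0,"hand":0}]'
python3 m.py 38
```

```text
time_s: 9.75
tcp_pos: [0.4959, -0.1924, 0.1231]
eef_rot: [180.0, -0.0, -154.2]
contact_force: [-2.2, -2.2, 5.2]
gripper_width: 0.0497
9.9 yaw -154.15 Mz [0.16  0.169 0.175] mean [-0.784  0.944  0.168] F [-2.01 -1.7   5.38] w 0.049 tq6 -0.176
label shift px [-0.54  0.14] cc 0.971
```

View pics/cmp_38.png

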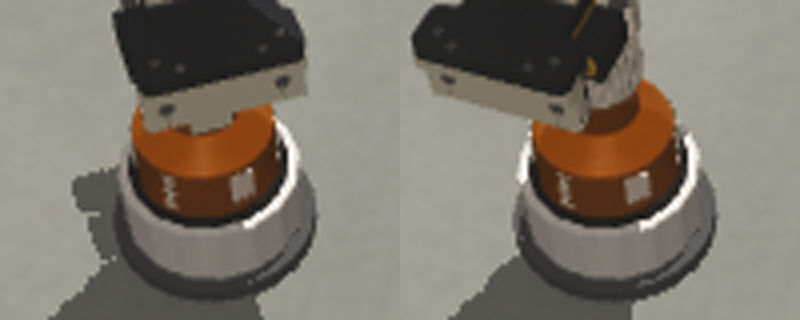

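The bite is confirmed: the slope is 0.034 N m/° (2 N m/rad), the label has moved left, and the bottle twist is about 0.08 rad. I stop here and turn back 38°.

```bash
python3 -m crank '[{"dx":0,"dy":0,"dz":0,"wx":0,"wy":0,"wz":-4,"hand":0},{"dx":0,"dy":0,"dz":0,"wx":0,"wy":0,"wz":-4,"hand":0},{"dx":0,"dy":0,"dz":0,"wx":0,"wy":0,"wz":-4,"hand":0},{"dx":-0.5,"dy":0.6,"dz":0,"wx":0,"wy":0,"wz":-4,"hand":0},{"dx":0,"dy":0,"dz":0,"wx":0,"wy":0,"wz":-4,"hand":0},{"dx":0,"dy":0,"dz":0,"wx":0,"wy":0,"wz":0,"hand":0}]'
python3 m.py b20
python3 -m crank '[{"dx":0,"dy":0,"dz":0,"wx":0,"wy":0,"wz":-4,"hand":0},{"dx":0,"dy":0,"dz":0,"wx":0,"wy":0,"wz":-4,"hand":0},{"dx":0,"dy":0,"dz":0,"wx":0,"wy":0,"wz":-4,"hand":0},{"dx":0,"dy":0,"dz":0,"wx":0,"wy":0,"wz":-4,"hand":0},{"dx":0,"dy":0,"dz":0,"wx":0,"wy":0,"wz":-2,"hand":0},{"dx":0,"dy":0,"dz":0,"wx":0,"wy":0,"wz":0,"hand":0}]'
python3 m.py b38
```

```text
time_s: 10.65
tcp_pos: [0.4963, -0.192, 0.1232]
eef_rot: [-180.0, -0.0, -134.2]
contact_force: [-0.7, -5.0, 3.4]
gripper_width: 0.0493
10.8 yaw -134.22 Mz [ 0.01  -0.011  0.025] mean [-1.929  0.383  0.008] F [-0.77 -5.26  3.56] w 0.0498 tq6 0.007
label shift px [ 0.02 -0.01] cc 0.997
time_s: 11.55
tcp_pos: [0.4967, -0.1917, 0.1232]
eef_rot: [-180.0, 0.0, -116.1]
contact_force: [1.2, -2.2, 3.3]
gripper_width: 0.0494
11.7 yaw -116.13 Mz [ 0.001  0.015 -0.008] mean [-0.933  0.021  0.003] F [ 0.16 -1.51  3.96] w 0.0497 tq6 -0.002
label shift px [ 0.07 -0.01] cc 0.998
```

The tool is back at its start yaw and the label is back at its start position. Next I release, lift and retreat so the cameras can see the cap.

```bash
python3 -m crank '[{"dx":0,"dy":0,"dz":0,"wx":0,"wy":0,"wz":0,"hand":100},{"dx":0,"dy":0,"dz":0,"wx":0,"wy":0,"wz":0,"hand":100},{"dx":0,"dy":0,"dz":0,"wx":0,"wy":0,"wz":0,"hand":100},{"dx":0,"dy":0,"dz":0,"wx":0,"wy":0,"wz":0,"hand":100}]'
```

```text
time_s: 12.2
tcp_pos: [0.4963, -0.1917, 0.1229]
eef_rot: [180.0, -0.0, -116.1]
contact_force: [-0.1, 0.5, -0.4]
gripper_width: 0.0837
```

```bash
python3 -m crank '[{"dx":0,"dy":0,"dz":-15,"wx":0,"wy":0,"wz":0,"hand":100},{"dx":0,"dy":0,"dz":-40,"wx":0,"wy":0,"wz":0,"hand":100},{"dx":0,"dy":0,"dz":-50,"wx":0,"wy":0,"wz":0,"hand":100},{"dx":0,"dy":0,"dz":-35,"wx":0,"wy":0,"wz":0,"hand":100},{"dx":-35,"dy":30,"dz":0,"wx":0,"wy":0,"wz":0,"hand":100},{"dx":-40,"dy":35,"dz":0,"wx":0,"wy":0,"wz":0,"hand":100},{"dx":-40,"dy":35,"dz":0,"wx":0,"wy":0,"wz":0,"hand":100},{"dx":-40,"dy":35,"dz":0,"wx":0,"wy":0,"wz":0,"hand":100},{"dx":-40,"dy":35,"dz":0,"wx":0,"wy":0,"wz":0,"hand":100},{"dx":-40,"dy":35,"dz":0,"wx":0,"wy":0,"wz":0,"hand":100}]'
python3 -m crank '[{"dx":-40,"dy":35,"dz":0,"wx":0,"wy":0,"wz":0,"hand":100},{"dx":-40,"dy":35,"dz":0,"wx":0,"wy":0,"wz":0,"hand":100},{"dx":-40,"dy":35,"dz":0,"wx":0,"wy":0,"wz":0,"hand":100},{"dx":-40,"dy":35,"dz":0,"wx":0,"wy":0,"wz":0,"hand":100},{"dx":-40,"dy":35,"dz":0,"wx":0,"wy":0,"wz":0,"hand":100},{"dx":0,"dy":0,"dz":0,"wx":0,"wy":0,"wz":0,"hand":100}]'
python3 - <<'E'
from h import *
out=[]
for c in("scene","top"):
    im=optics.capture(c); cv2.imwrite(f"pics/{c}_end.png",im); o=cv2.imread(f"pics/{c}0.png")
    for t in ("wide_cap_pointer","narrow_cap_pointer"):
        print(c,t,[(r["centre"],round(r["conf"],2)) for r in finder.place_of(t,c)][:2])
    u,v=(207,135) if c=="scene" else (343,224)
    g=lambda a: cv2.resize(a[v-30:v+30,u-35:u+35],None,fx=5,fy=5,interpolation=cv2.INTER_CUBIC)
    out.append(cv2.hconcat([g(o),g(im)]))
    print("diff around cap",cv2.absdiff(o,im)[v-18:v+18,u-18:u+18].max())
cv2.imwrite("pics/endcmp.png",cv2.vconcat(out))
print(get_state()["time_s"])
E
```

```text
time_s: 13.45
tcp_pos: [0.4149, 0.1109, 0.2645]
eef_rot: [-179.9, 0.1, -116.1]
contact_force: [1.5, 0.1, -0.6]
gripper_width: 0.0882
time_s: 14.2
tcp_pos: [0.3453, 0.3687, 0.2636]
eef_rot: [-180.0, 0.0, -115.9]
contact_force: [-0.4, 0.1, -0.4]
gripper_width: 0.0876
scene wide_cap_pointer [([196.6, 130.2], 0.64)]
scene narrow_cap_pointer []
diff around cap 105
top wide_cap_pointer [([350.7, 212.2], 0.66)]
top narrow_cap_pointer [([113.4, 213.0], 0.68)]
diff around cap 69
14.5
```

View pics/endcmp.png

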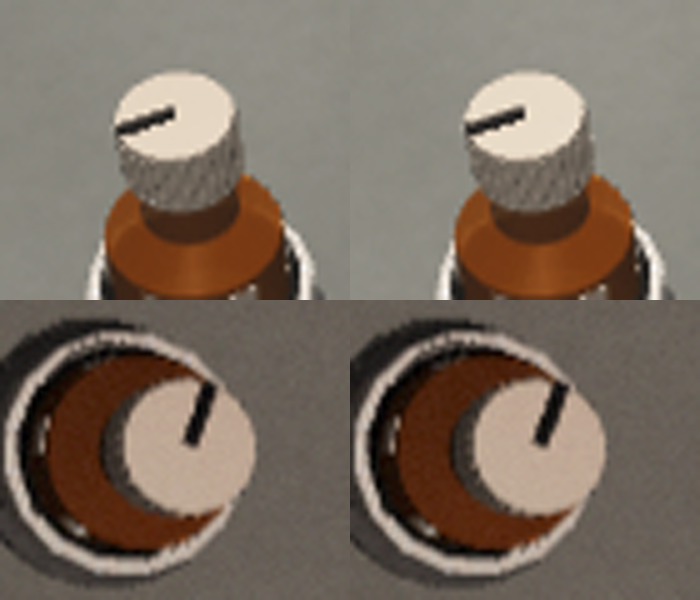

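View pics/scene_end.png

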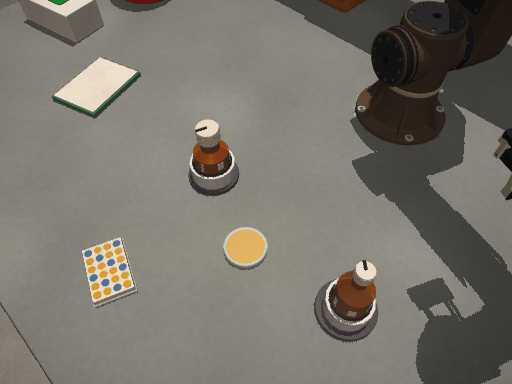

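The pointer ends at the same place in both views: scene (196,130) and top (350,211). The narrow bottle has not moved. I'll measure the remaining angle before handing in.

Run:
```python
from h import *
for c,z in(("top",.158),("scene",.158)):
    for f in("0","_end"):
        g=cv2.imread(f"pics/{c}{f}.png",0).astype(float)
        k=np.zeros_like(g,np.uint8); e=((345,223),(11,11)) if c=="top" else ((207,127),(11,8))
        cv2.ellipse(k,e[0],e[1],0,0,360,1,-1)
        med=np.median(g[k>0]); w=np.clip(med-30-g,0,None)*k
        v,u=np.nonzero(w); ww=w[v,u]
        X=np.array([onz(c,(a,b),z)[:2] for a,b in zip(u,v)])
        m=(X*ww[:,None]).sum(0)/ww.sum(); C=((X-m)*ww[:,None]).T@(X-m)
        l,V=np.linalg.eigh(C); d=V[:,1]; d=d*np.sign(d[0]); print(c,f,"angle",np.degrees(np.arctan2(d[1],d[0])).round(2),"centroid",m.round(4))
s=get_state(); print(s["qd"].round(2),s["contact_force"].round(1))
```

```text
top 0 angle -19.25 centroid [ 0.5073 -0.196 ]
top _end angle -21.28 centroid [ 0.5072 -0.1962]
scene 0 angle -18.36 centroid [ 0.5034 -0.196 ]
scene _end angle -21.7 centroid [ 0.5032 -0.1961]
[-0.15  0.07 -0.09  0.02  0.07  0.02] [-0.4 -0.2  0.6]
```

Run:
```python
from h import *
ctr=np.array([.4965,-.192])
n=240;s=.052/n
for c in("top","scene"):
    e=np.mean([optics.capture(c) for _ in range(4)],0).astype(np.uint8); cv2.imwrite(f"pics/{c}_end2.png",e)
    I={}
    for f in("0","_end","_end2"):
        g=cv2.imread(f"pics/{c}{f}.png",0)
        src=[proj(c,[ctr[0]+a*.026,ctr[1]+b*.026,.158]) for a,b in((1,1),(1,-1),(-1,-1),(-1,1))]
        H=cv2.getPerspectiveTransform(np.float32(src),np.float32([[0,0],[n,0],[n,n],[0,n]]))
        I[f]=cv2.GaussianBlur(cv2.warpPerspective(g,H,(n,n),flags=cv2.INTER_CUBIC),(0,0),3).astype(np.float32)
    cv2.imwrite(f"pics/rect_{c}.png",cv2.hconcat([I["0"],I["_end"],I["_end2"]]))
    # rotation search about disc centre, with free translation
    mask=np.zeros((n,n),np.uint8); cv2.circle(mask,(n//2,n//2),95,255,-1)
    for f in("_end","_end2"):
        w=np.eye(2,3,dtype=np.float32)
        cc,w=cv2.findTransformECC(I["0"],I[f],w,cv2.MOTION_EUCLIDEAN,(3,500,1e-7),mask,5)
        best=[]
        for a in np.arange(-6,6.1,.25):
            R=cv2.getRotationMatrix2D((n/2,n/2),a,1); r=cv2.warpAffine(I["0"],R,(n,n))
            best.append((((r-I[f])[mask>0]**2).mean(),a))
        print(c,f,"ECC rot image cw+ deg",np.degrees(np.arctan2(w[1,0],w[0,0])).round(2),round(cc,4),"search ccw+",min(best))
```

```text
top _end ECC rot image cw+ deg 1.89 0.9969 search ccw+ (np.float32(12.086865), np.float64(-1.25))
top _end2 ECC rot image cw+ deg 1.78 0.997 search ccw+ (np.float32(11.11404), np.float64(-1.25))
scene _end ECC rot image cw+ deg 1.73 0.9948 search ccw+ (np.float32(43.96919), np.float64(-1.5))
scene _end2 ECC rot image cw+ deg 1.72 0.9948 search ccw+ (np.float32(42.790882), np.float64(-1.5))[ WARN:0@3.262] global loadsave.cpp:1063 imwrite_ Unsupported depth image for selected encoder is fallbacked to CV_8U.
```

View pics/rect_top.png

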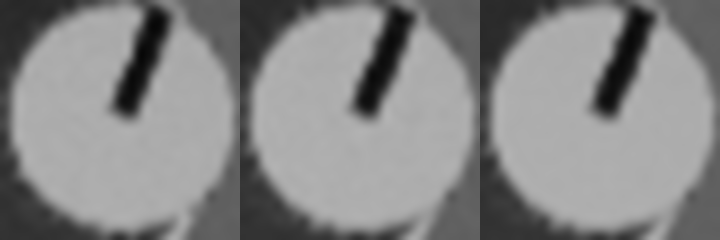

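The rectified view shows the pointer within about 1.5–1.9° of where it started. Re-gripping for that would risk more than it gains, so I hand in.

Run:
```python
from plant import order, get_state
print(get_state()["time_s"]); print(order.close_job())
```

```text
14.9
the job is handed in; nothing more can be done
None
```

I turned the wide cap clockwise until it bit, backed it off to where it began and let go. The job was handed in at 14.9 s with the arm clear.

- **Bite:** I gripped the cap by its sides at 25 N. It turned freely for roughly 32–34° and then bit. I stopped at 38°, where the wrist torque was 0.17 N m, which puts the bottle's twist at about 0.08 rad, well below 0.35. The torque slope matched the given spring, and the bottle's label was seen moving with the cap.
- **Back-off:** Turned back, the gripper ended within 0.1° of its starting yaw. With the cap still gripped, the torque was back near zero and the label was back in place.
- **Last checks:** Image matching in both cameras puts the pointer about 1.2–1.9° clockwise of its start, although the gripper's yaw came back to within 0.1°. A rougher pointer-angle fit gave 2–3.3°. I left it rather than grip it again.
- **Narrow bottle:** It was not touched and looks unmoved in the pictures. The finder missed its pointer in the last scene view but found it in the top view.
- **Other loads:** Side and vertical forces at the wrist stayed under about 7 N in every reading.

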